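Run out the telescoping vial arm to its click stop and load it

TASK

Run out the telescoping vial arm: squeeze its orange spring button flush with the tube, slide the tube outwards, away from the foot, until the button pops out through the hole in the black collar, and stop there without forcing the button. Then stand the vial with the white cap upright in the blue cup at the end of the tube, and leave the black-capped vials where they stand.

Things in the scene. Friction and masses are not known exactly. Their poses are not given: they have to be found in the camera images.
- vial_arm: foot of the arm, fixed, dark base 90 x 80 mm, grey post 46 x 50 mm, 106 mm high. Origin under the base's centre on the worktop, z up. A fixed 24 mm square steel inner bar runs from the post along this frame's +y (outwards), its axis 75 mm up, and ends 220 mm out.
- slide_tube: 32 mm square aluminium tube, wall 3 mm, sliding outwards on the bar (rubs about 4.5 N, travel 100 mm); axes as the foot's. Origin on the tube's axis at the 13 mm round parking hole, which is in its -x side; it reaches 45 mm outwards and 135 mm inwards of it. At the start this is 175 mm from the foot's origin.
- tube_mid (a point): point on the tube's axis 75 mm inwards of the parking hole. Near it a black collar, 37 mm square and 75 mm long, is clamped on the tube; the 13 mm working hole is in the middle of its -x side, 60 to 90 mm inwards of the parking hole. The collar is clamped elsewhere each time and is not measured: find the hole by feel.
- button: orange button, 11 mm pin on the fixed bar, 175 mm out from the foot's origin, 75 mm up, last 4 mm tapered 45 degrees. Origin: its tip, pointing to the foot's -x. Foot-frame x: -23 mm fully out (7 mm proud of the tube, 4.5 mm of the collar), -16 flush with the tube (6 N), about -13 under its wall, -11 end of stroke. Over 25 N between it and the tube is forcing it.
- button_root (a point): fixed point on the bar's axis behind the button. A flat pad laid over the hole presses the button flush while the other finger bears on the tube's far side; then the tube rides over the taper with a pull of some 12 N (if not flush it blocks). Under the wall it stays in; when the working hole comes over it, it pops out and stops the tube (1 mm play).
- cup_seat (a point): where the centre of a vial standing in the blue cup lies, on the cup's axis. The cup sits on the tube's outer end, 74 mm outwards of the parking hole, and moves with it; inside 29 mm wide, outside 37 mm; its floor is 25 mm below this point (61 mm above the worktop), its rim 9 mm below it.
- stand_front (a point): middle of the front edge of the fixed probe stand's red base plate, 28 mm up; only to be kept clear of. The plate is 200 mm wide and reaches 255 mm back (+x); over it a white column with arms and a red lever stands up to 260 mm above the worktop, from 60 mm behind this point backwards and within 50 mm to either side of it. Carry things round its front.
- white_cap_vial_mid (a point): centre (half height, 25 mm up) of the loose standing glass sample vial with the white cap, 22 mm diameter, 50 mm high, about 20 g; z up along its axis.
- black_cap_vial_a_mid (a point): centre of a like vial with a black cap; not to be moved.
- black_cap_vial_b_mid (a point): centre of the other vial with a black cap; not to be moved.

How it is judged (in metres and radians):
On the way, in this order (a step that is already met when the one before it is completed fails the run):
1. the button is pressed in and the tube has been drawn over it (x of button in the frame of vial_arm above -0.0145 m and y of slide_tube in the frame of vial_arm above 0.185 m), for 0.1 s.
2. the button has popped out through the working hole in the collar (x of button in the frame of vial_arm below -0.021 m and y of slide_tube in the frame of vial_arm above 0.23 m), for 0.3 s.
3. the white-capped vial stands in the cup (distance between white_cap_vial_mid and cup_seat below 0.008 m and angle between white_cap_vial_mid's own z axis and vertical below 0.15 rad), for 0.2 s.
At the end, for the whole second after the job is handed in: the button stands out through the collar's working hole (within 2 mm of fully out, the tube run out by more than 55 mm), and the white-capped vial stands upright in the blue cup (centre within 8 mm of its seat, tilt under 0.15 rad), released (all of step 2 and all of step 3); the robot touches nothing.
It fails at once if the button is forced: more than 25 N between button and tube (contact force between button and slide_tube above 25 N).
It fails at once if a black-capped vial is shifted by more than 20 mm or tipped (distance of any of black_cap_vial_a_mid, black_cap_vial_b_mid from where it was at the start of the episode above 0.02 m).
It also fails if it takes over 64 s, if anything falls off the work surface, if the arm or the gripper's body presses on something with over 40 N, if the wrist force passes 120 N, or if a joint passes its speed limit or range.

ROBOT

A 6-joint arm with a two-finger parallel gripper is mounted at the origin on a cart in front of the work surface, level with it; the furniture and walls round the work are solid. World frame = base frame: x ahead of the robot, y to its left, z up, the work surface at z = 0. Lengths are in m, angles in degrees, forces in N, time in s.
With the tool pointing down it reaches from about 0.4 to 0.825 m from the base axis. Payload 7 kg.
Tool frame: the origin (TCP) lies midway between the tips of the shut fingers; the grasp point (between the pads) lies 19 mm behind it; z points along the fingers, y is the direction in which the jaws open and shut (so a half turn about z gives the same grasp; the last joint's range is limited). The gripper opens to 88 mm and grips with 3 to 60 N. Pads are 19 mm wide; open, the fingers measure 130 mm over their backs; the gripper's body (78 mm by 193 mm) begins 47 mm behind the grasp point.
Start: joints at [-54.998, 20.546, 0.682, 0, -70.136, -16.507], TCP at [0.214, -0.64, 0.227] pointing down, gripper open.
Joint ranges: [-176.03, 176.03], [-82.01, 121.73], [-58.28, 71.71], [-173.87, 95.51], [-174.79, -0.11], [-173.66, 173.66]. Speed limits (degrees/s): [136.94, 136.94, 172.46, 180, 180, 180].

INTERFACE

Orientations are given as [roll, pitch, yaw] about the fixed x, y, z axes, in that order (R = Rz(yaw) Ry(pitch) Rx(roll)).
In Python, from plant import ctrl gives the robot as it stands.
- The arm moves only by the shell command python3 -m jog 'ROWS' [OPENING]. ROWS is JSON, a list of rows, each an object with "translation": the shift along the tool's x, y, z in units of 0.25 m (1.0 is 0.25 m), a list of three; "spin": the turn about the tool's z in units of 30 degrees (1.0 is 30 degrees). A call has 1 to 12 rows; each row is the pose to reach, as a shift and turn from the pose measured when the call began, along the tool's axes at that moment; what a row does not reach only later rows make up. A row lasts 1/12 s, in which the tool goes at most 41.7 mm and 7.16 degrees, less where a joint would pass 70% of its speed; a pose out of reach is approached as far as the arm can. A call with a number of a shift or a turn outside -1 to 1 is refused whole. A call with a gripper value outside its range is refused whole. OPENING is the finger opening in mm, from 0 to 87.6, set as the call begins (- or left out, the last holds). The fingers move at their own pace and stop on an object; the grip force is fixed at half the most. Time passes only in rows, so rows that repeat a pose let the fingers close. It gives the time, the measured TCP pose, the force and the opening at its end, in the units of the state.
- ctrl.get_obs(): the state, without advancing time (a new reading comes with each control period).
- ctrl.snapshot(name): name is "scene" or "top" or "wrist"; returns a dict with "color" (384x512x3 uint8, red, green, blue), "range_z" (384x512 float32, m along the optical axis (not along the pixel's ray), 0 where there is no reading), "K" (3x3 intrinsics, pixels), "distortion" ([k1, k2, p1, p2, k3] as OpenCV has them; the pictures are not rectified), "R" (3x3) and "t" (3): a world point X has camera coordinates R X + t; the wrist camera has in their place "tool_from_camera" (4x4, takes a point from camera to tool coordinates, whose origin is the TCP and whose axes are the flange's). Camera axes: x right, y down, z forward; pixel columns grow to the right and rows downward; lengths in m; the calibration is good to about 2 mm. A picture is of the moment at which its call begins: read the wrist's pose just before it.
- ctrl.close_job(): hands the job in, once; it reports no verdict.
The state is a dict: "clock": time; "joint_pos": joint angles; "qvel": joint speeds; "tau": joint torques, N m; "tool_pos": TCP position; "orientation": TCP orientation; "force": force on the tool from outside, world axes, zero at the start; "moment": the same for the moment, N m; "opening": finger opening in m.
Only numpy, scipy, OpenCV 4.12 (cv2) and the standard library are available. Lean on these libraries where they do the work, as an engineer would, in place of code of your own. Each camera call takes 0.05 s, during which the arm holds its last target. There are 200 camera calls.

## Working session

There is one attempt and no reset: what is moved stays moved. The work goes in short steps, Python scripts to look and compute and a shell command to move; the robot and the scene stay as the last step left them, time stands still between calls to the robot, and variables do not carry over. Pictures are saved under pics/ and viewed, on a budget of 10 in all, crops included, one or two more only if the job needs it, and the job is handed in when it is done.

```bash
ls; mkdir -p pics
cat > h.py <<'E'
import numpy as np, cv2, json
from plant import ctrl
def snap(n, f):
    s=ctrl.snapshot(n); cv2.imwrite(f'pics/{f}.png', s['color'][:,:,::-1]); np.savez(f'{f}.npz', **{k:np.array(v) for k,v in s.items()}); return s
def cloud(s):
    """world xyz per pixel for fixed cameras"""
    H,W=s['range_z'].shape
    uv=np.stack(np.meshgrid(np.arange(W),np.arange(H)),-1).reshape(-1,1,2).astype(float)
    n=cv2.undistortPoints(uv,s['K'],s['distortion']).reshape(H,W,2)
    z=s['range_z'][...,None]
    P=np.concatenate([n*z,z],-1)
    return (P-s['t'])@s['R']   # R^T (P-t)
E
python3 - <<'E'
from h import *
print(ctrl.get_obs())
a=snap('top','top0');b=snap('scene','scene0')
print(a['K'],a['R'],a['t'],b['R'],b['t'])
cv2.imwrite('pics/both.png',cv2.resize(np.hstack([a['color'],b['color']])[:,:,::-1],(800,300)))
E
```

```text
pics
{'clock': 0.0, 'joint_pos': array([-5.49980786e+01,  2.05900288e+01,  6.33123459e-01, -2.29027499e-02,
       -7.01368400e+01, -1.65084897e+01]), 'qvel': array([-0.06314622,  0.01668006,  0.00889196, -0.08388722, -0.07758182,
       -0.00191482]), 'tau': array([-9.45727516e-04, -5.82717741e+01,  2.93057048e+01,  6.99700758e+00,
        6.83663209e-03, -1.48757731e-04]), 'tool_pos': array([ 0.2139483 , -0.63965731,  0.22562489]), 'orientation': array([ 1.79904001e+02, -5.99879752e-03, -1.61514363e+02]), 'force': array([-0.26854402,  0.22281688, -1.08800137]), 'moment': array([-0.01664372, -0.06922785, -0.02827335]), 'opening': 0.08784820123323775}
[[499.40915032   0.         246.29119519]
 [  0.         499.40915032 191.96111878]
 [  0.           0.           1.        ]] [[ 0.00669732 -0.99962188 -0.02666904]
 [-0.99742989 -0.00477534 -0.07148994]
 [ 0.07133555  0.02707929 -0.99708473]] [-0.05589655  0.56505866  1.39505391] [[ 0.70570855 -0.70813558 -0.02279148]
 [-0.46798609 -0.44174736 -0.76540727]
 [ 0.53194404  0.55082055 -0.64314249]] [-0.41759327  0.28582155  0.70792472]
```

View pics/top0.png

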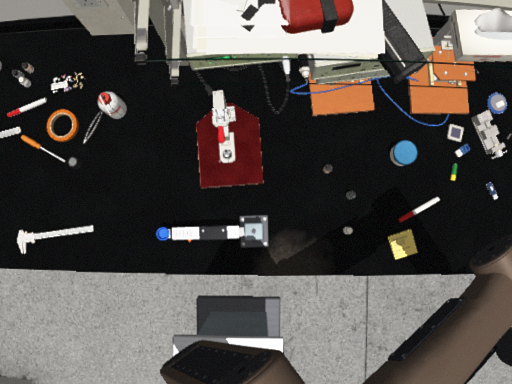

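View pics/scene0.png

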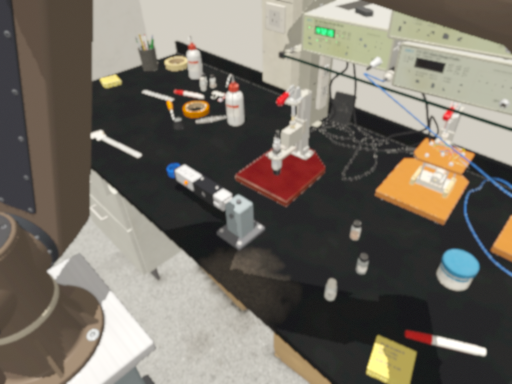

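The top view shows the foot near (255,230), the cup at (163,233) and the button at about (190,240). Vials stand at (327,169), (351,195) and (348,230). In the scene view the one at (331,289) looks white-capped.

```bash
cat > m.py <<'E'
from h import *
s=dict(np.load('top0.npz')); c=dict(np.load('scene0.npz'))
P=cloud(s); Q=cloud(c)
print('table z',np.median(P[240:260,100:140,2]),np.median(Q[120:130,90:100,2]))
def rep(n,m,A):
    X=A[m]; print(n,len(X),'mean',X.mean(0).round(4),'mid',((X.max(0)+X.min(0))/2).round(4),'ext',(X.max(0)-X.min(0)).round(4))
def box(x0,x1,y0,y1,sh=(384,512)):
    m=np.zeros(sh,bool); m[y0:y1,x0:x1]=1; return m
z=P[...,2]
tube=box(165,245,222,245)&(z>.08)&(z<.105)
rep('tube top',tube,P)
X=P[tube]; 
for lo in np.arange(X[:,1].min(),X[:,1].max(),.015):
    k=(X[:,1]>=lo)&(X[:,1]<lo+.015); 
    if k.sum()>4: print(round(lo,3),k.sum(),X[k,0].mean().round(4),X[k,0].min().round(4),X[k,0].max().round(4),np.median(X[k,2]).round(4))
rep('post',box(236,275,210,255)&(z>.1)&(z<.12),P)
rep('base',box(236,275,210,255)&(z>.003)&(z<.03),P)
col=s['color'].astype(int)
rep('blue',box(150,180,220,248)&(col[...,2]>col[...,0]+60),P)
rep('orange',box(170,240,235,250)&(col[...,0]>col[...,2]+60),P)
for n,u,v in(('v1',327,169),('v2',351,195),('v3',348,230)):
    m=box(u-12,u+12,v-12,v+12)&(z>.035)&(z<.07); rep(n,m,P); print(s['color'][m].mean(0))
zz=Q[...,2]
for n,u,v in(('s1',355,230),('s2',362,263),('s3',331,289)):
    m=box(u-14,u+14,v-18,v+18)&(zz>.008)&(zz<.07); rep(n,m,Q); m2=m&(zz>.045); print(c['color'][m2].mean(0), Q[m2].mean(0))
cc=c['color'].astype(int)
rep('blueS',box(160,185,155,185)&(cc[...,2]>cc[...,0]+60),Q)
cc[...]
a=cv2.resize(c['color'][150:310,160:390],None,fx=3,fy=3,interpolation=cv2.INTER_CUBIC)
cv2.imwrite('pics/crop1.png',a[:,:,::-1])
E
python3 m.py
```

```text
table z -0.0008723533402471323 -0.0013848051416497733
tube top 934 mean [0.452  0.0515 0.0915] mid [0.4519 0.0558 0.0904] ext [0.0445 0.21   0.0204]
-0.049 55 0.4565 0.4446 0.4742 0.087
-0.034 72 0.4539 0.4391 0.4687 0.0911
-0.019 60 0.4538 0.439 0.4686 0.0905
-0.004 83 0.4535 0.4362 0.4711 0.0932
0.011 74 0.4531 0.4361 0.471 0.0935
0.026 78 0.454 0.4359 0.4709 0.0924
0.041 77 0.4523 0.4358 0.4708 0.0931
0.056 71 0.4507 0.4329 0.468 0.0924
0.071 70 0.4505 0.4354 0.4678 0.0915
0.086 64 0.4499 0.4297 0.465 0.0908
0.101 71 0.4499 0.4351 0.4649 0.091
0.116 60 0.4498 0.435 0.4647 0.0906
0.131 69 0.4492 0.4347 0.4646 0.0899
0.146 29 0.4493 0.4319 0.4644 0.0909
post 64 mean [ 0.4554 -0.076   0.1022] mid [ 0.4556 -0.0747  0.1041] ext [0.0425 0.0452 0.0081]
base 634 mean [ 0.4549 -0.0788  0.0104] mid [ 0.4522 -0.0778  0.0118] ext [0.1259 0.1086 0.0175]
blue 156 mean [0.4463 0.1771 0.0679] mid [0.4454 0.0595 0.7109] ext [0.038  0.3008 1.4381]
orange 10 mean [0.4288 0.1044 0.0468] mid [0.4285 0.1056 0.0397] ext [0.0076 0.0156 0.081 ]
v1 47 mean [ 0.6308 -0.2802  0.0457] mid [ 0.6308 -0.2809  0.
[... 245 characters left out ...]
 0.4589 -0.338   0.0459] ext [0.0168 0.0178 0.0216]
[127.54347826 124.41304348 117.73913043]
s1 152 mean [ 0.6277 -0.2852  0.0316] mid [ 0.6311 -0.2831  0.029 ] ext [0.0206 0.022  0.0413]
[99.52941176 96.38235294 90.11764706] [ 0.63229799 -0.28283913  0.04765927]
s2 177 mean [ 0.5534 -0.3514  0.0329] mid [ 0.5564 -0.3499  0.0295] ext [0.0205 0.0212 0.0416]
[96.24444444 92.88888889 87.48888889] [ 0.55806522 -0.34915759  0.04814534]
s3 196 mean [ 0.4536 -0.3421  0.0336] mid [ 0.4572 -0.3396  0.0294] ext [0.0219 0.0225 0.0425]
[171.26315789 165.8245614  153.19298246] [ 0.45775302 -0.33980954  0.04815149]
blueS 125 mean [0.453  0.2007 0.0541] mid [0.473  0.2245 0.0426] ext [0.092  0.1481 0.0925]
```

View pics/crop1.png

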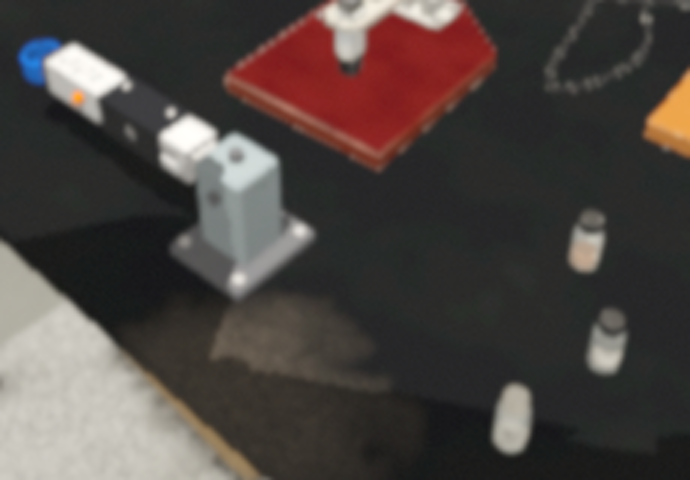

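```bash
cat > m2.py <<'E'
from h import *
s=dict(np.load('top0.npz')); c=dict(np.load('scene0.npz'))
for n,d,roiB,roiO in(('top',s,(150,180,220,248),(175,215,235,250)),('scene',c,(160,190,155,185),(175,200,170,195))):
    P=cloud(d); k=d['color'].astype(int); z=P[...,2]
    def m(b): 
        q=np.zeros(z.shape,bool); q[b[2]:b[3],b[0]:b[1]]=1; return q
    X=P[m(roiB)&(k[...,2]>k[...,0]+40)&(z>.03)&(z<.09)]
    print(n,'cup',len(X),X.min(0).round(4),X.max(0).round(4),np.median(X,0).round(4))
    R=X[X[:,2]>.070]; print('rim',len(R),((R.max(0)+R.min(0))/2).round(4),(R.max(0)-R.min(0)).round(4),cv2.fitEllipse(R[:,:2].astype(np.float32)*1000))
    mo=m(roiO)&(k[...,0]>k[...,2]+40); X=P[mo]; print('btn',np.argwhere(mo).mean(0),np.median(X,0).round(4),len(X),X.min(0).round(3),X.max(0).round(3))
    # pixel ray of the orange centroid intersected with z=.075
    v,u=np.argwhere(mo).mean(0); r=cv2.undistortPoints(np.array([[[u,v]]]),d['K'],d['distortion']).ravel()
    C=-d['R'].T@d['t']; D=d['R'].T@np.array([*r,1]); print('ray@.075',(C+D*(.075-C[2])/D[2]).round(4))
P=cloud(s); z=P[...,2]; q=np.zeros(z.shape,bool); q[220:248,165:240]=1
X=P[q&(z>.085)&(z<.1)]
L=[];ys=np.arange(-.03,.14,.01)
for y in ys:
    k=X[(X[:,1]>=y)&(X[:,1]<y+.01)]; L.append((k[:,0].min()+k[:,0].max())/2)
f=np.polyfit(ys+.005,L,1); print('axis x=',f, np.degrees(np.arctan(f[0])))
print('tube y range',X[:,1].min(),X[:,1].max())
# hole in collar: intensity along scene -x side
P=cloud(c); z=P[...,2]; g=c['color'].mean(2); 
q=(np.abs(z-.075)<.004)&(P[...,0]<f[1]+f[0]*P[...,1]-.010)&(P[...,0]>.41)&(P[...,1]>-.04)&(P[...,1]<.15)
for y in np.arange(-.04,.15,.005):
    k=q&(P[...,1]>=y)&(P[...,1]<y+.005)
    if k.any(): print(round(y,3),g[k].max().round(),g[k].mean().round(),k.sum(),end=' | ')
E
python3 m2.py
```

```text
top cup 140 [0.431  0.1556 0.0556] [0.4642 0.1909 0.0838] [0.4475 0.176  0.0641]
rim 55 [0.4476 0.1729 0.0769] [0.0332 0.0345 0.0137] ((447.1581726074219, 174.8838653564453), (32.597862243652344, 33.641910552978516), 105.96356201171875)
btn [240.18181818 189.18181818] [0.4294 0.1041 0.0721] 11 [ 0.422  0.098 -0.001] [0.432 0.113 0.08 ]
ray@.075 [0.429  0.1005 0.075 ]
scene cup 104 [0.427  0.1502 0.0562] [0.464  0.194  0.0898] [0.4374 0.1797 0.0703]
rim 53 [0.4457 0.1721 0.0801] [0.0367 0.0439 0.0196] ((445.2638854980469, 169.1214599609375), (32.929351806640625, 46.694313049316406), 174.2801055908203)
btn [182.30769231 185.5       ] [0.4317 0.1001 0.0759] 26 [0.426 0.093 0.061] [0.434 0.116 0.083]
ray@.075 [0.4308 0.1005 0.075 ]
axis x= [-0.03259426  0.45372827] -1.8668523486402406
tube y range -0.035746097677951595 0.15152846284967672
-0.04 156.0 150.0 3 | -0.035 168.0 158.0 7 | -0.03 182.0 181.0 3 | -0.025 193.0 185.0 4 | -0.02 196.0 196.0 1 | -0.015 169.0 169.0 1 | -0.01 174.0 170.0 2 | -0.005 162.0 103.0 5 | -0.0 146.0 76.0 4 | 0.005 45.0 44.0 5 | 0.01 45.0 45.0 2 | 0.015 46.0 45.0 3 | 0.02 71.0 60.0 2 | 0.025 95.0 81.0 2 | 0.035 76.0 76.0 1 | 0.04 93.0 62.0 5 | 0.045 46.0 45.0 3 | 0.05 45.0 44.0 3 | 0.055 45.0 45.0 4 | 0.06 82.0 62.0 3 | 0.065 130.0 107.0 2 | 0.07 125.0 125.0 1 | 0.075 165.0 156.0 3 | 0.08 182.0 179.0 4 | 0.085 181.0 181.0 1 | 0.09 179.0 175.0 3 | 0.095 173.0 158.0 8 | 0.1 176.0 163.0 5 | 0.105 185.0 184.0 3 | 0.11 184.0 184.0 1 | 0.115 184.0 183.0 4 | 0.125 183.0 183.0 4 | 0.13 182.0 181.0 3 | 0.135 177.0 177.0 1 | 0.14 165.0 161.0 2 | 0.145 138.0 135.0 2 |
```

```bash
cat > to.py <<'E'
import sys; from h import *
from scipy.spatial.transform import Rotation as R
o=ctrl.get_obs(); r=R.from_euler('xyz',o['orientation'],degrees=True)
x,y,z,yaw=map(float,sys.argv[1:5])
d=r.inv().apply(np.array([x,y,z])-o['tool_pos'])/.25
dy=(yaw-o['orientation'][2]+180)%360-180
print('shift',d.round(3),'spin',round(-dy/30,3),'rows>=',round(max(np.linalg.norm(d)*6,abs(dy)/7.16),1),'now',o['tool_pos'].round(4),o['orientation'].round(2),'F',o['force'].round(1),'open',round(o['opening']*1e3,2),'t',o['clock'])
E
python3 -m jog '[{"translation":[-1,0.67,0],"spin":-1},{"translation":[-1,0.67,0],"spin":-1},{"translation":[-1,0.67,0],"spin":-1},{"translation":[-1,0.67,0],"spin":-1},{"translation":[-1,0.67,0],"spin":-1},{"translation":[-1,0.67,0],"spin":-1},{"translation":[-1,0.67,0],"spin":-1},{"translation":[-1,0.67,0],"spin":-1},{"translation":[-1,0.67,0],"spin":-1},{"translation":[-1,0.67,0],"spin":-1}]' 87.6
python3 to.py 0.45 -0.17 0.226 -88.2
```

```text
clock: 0.93
tool_pos: [0.3983, -0.4009, 0.2258]
orientation: [179.9, 0.0, -131.4]
force: [0.7, -0.2, -0.5]
opening: 0.0874
shift [-0.83   0.456  0.001] spin -1.44 rows>= 6.0 now [ 0.3983 -0.4009  0.2258] [ 1.7991e+02  3.0000e-02 -1.3139e+02] F [ 0.7 -0.2 -0.5] open 87.39 t 0.9333
```

```bash
python3 -m jog '[{"translation":[-0.83,0.456,0],"spin":-1},{"translation":[-0.83,0.456,0],"spin":-1},{"translation":[-0.83,0.456,0],"spin":-1},{"translation":[-0.83,0.456,0],"spin":-1},{"translation":[-0.83,0.456,0],"spin":-1},{"translation":[-0.83,0.456,0],"spin":-1},{"translation":[-0.83,0.456,0],"spin":-1},{"translation":[-0.83,0.456,0],"spin":-1}]'
python3 to.py 0.4505 0.04 0.2 -88.2
```

```text
clock: 1.6
tool_pos: [0.4501, -0.1695, 0.2262]
orientation: [179.9, 0.1, -101.3]
force: [0.4, -1.1, 0.3]
opening: 0.0877
shift [-0.822  0.163  0.106] spin -0.437 rows>= 5.1 now [ 0.4501 -0.1695  0.2262] [ 1.7993e+02  7.0000e-02 -1.0131e+02] F [ 0.4 -1.1  0.3] open 87.71 t 1.6
```

```bash
python3 -m jog '[{"translation":[-0.822,0.163,0.1],"spin":-0.437},{"translation":[-0.822,0.163,0.1],"spin":-0.437},{"translation":[-0.822,0.163,0.1],"spin":-0.437},{"translation":[-0.822,0.163,0.1],"spin":-0.437},{"translation":[-0.822,0.163,0.1],"spin":-0.437},{"translation":[-0.822,0.163,0.1],"spin":-0.437},{"translation":[-0.822,0.163,0.1],"spin":-0.437},{"translation":[-0.822,0.163,0.1],"spin":-0.437}]'
cat > w.py <<'E'
import sys; from h import *
from scipy.spatial.transform import Rotation as R
def wsnap(f):
    o=ctrl.get_obs(); s=snap('wrist',f)
    H,W=s['range_z'].shape
    uv=np.stack(np.meshgrid(np.arange(W),np.arange(H)),-1).reshape(-1,1,2).astype(float)
    n=cv2.undistortPoints(uv,s['K'],s['distortion']).reshape(H,W,2); z=s['range_z'][...,None]
    P=np.concatenate([n*z,z],-1); T=np.array(s['tool_from_camera'])
    P=P@T[:3,:3].T+T[:3,3]
    r=R.from_euler('xyz',o['orientation'],degrees=True).as_matrix()
    return s,P@r.T+o['tool_pos']
if __name__=='__main__':
    s,P=wsnap(sys.argv[1]); print(s['tool_from_camera'])
    np.save(sys.argv[1]+'_P.npy',P)
    z=P[...,2]; k=s['color'].astype(int)
    X=P[(z>.083)&(z<.1)&(P[...,1]>-.05)&(P[...,1]<.15)&(abs(P[...,0]-.45)<.03)]
    for y in np.arange(-.04,.15,.01):
        q=X[(X[:,1]>=y)&(X[:,1]<y+.01)]
        if len(q)>10: print(round(y,3),len(q),((q[:,0].min()+q[:,0].max())/2).round(4),np.ptp(q[:,0]).round(4),np.median(q[:,2]).round(4))
    m=(k[...,0]>k[...,2]+80)&(k[...,0]>k[...,1]+30)&(abs(P[...,0]-.43)<.03)&(abs(P[...,1]-.1)<.05); print('btn',m.sum(),np.median(P[m],0),np.argwhere(m).mean(0) if m.any() else '')
    m=(k[...,2]>k[...,0]+50)&(z>.065)&(z<.09)&(abs(P[...,0]-.45)<.05)&(abs(P[...,1]-.19)<.08); q=P[m]; 
    if len(q): print('rim',len(q),((q.min(0)+q.max(0))/2).round(4),np.ptp(q,0).round(4))
E
python3 w.py w1
```

```text
clock: 2.27
tool_pos: [0.4504, 0.039, 0.2013]
orientation: [179.9, 0.1, -88.2]
force: [-0.9, -0.4, 0.6]
opening: 0.0877
[[-3.31594777e-05 -9.67738621e-01 -2.51956268e-01  6.68131290e-02]
 [ 9.99999661e-01  1.75214404e-04 -8.04588884e-04  9.82845294e-05]
 [ 8.22778104e-04 -2.51956209e-01  9.67738287e-01 -1.57544763e-01]
 [ 0.00000000e+00  0.00000000e+00  0.00000000e+00  1.00000000e+00]]
-0.04 341 0.4548 0.0314 0.0867
-0.03 432 0.4546 0.0317 0.0903
-0.02 425 0.4543 0.0321 0.0904
-0.01 431 0.4535 0.0364 0.0905
0.0 470 0.4533 0.0368 0.093
0.01 449 0.4534 0.0362 0.0929
0.02 436 0.4532 0.0365 0.0929
0.03 422 0.4523 0.036 0.093
0.04 417 0.4521 0.0363 0.093
0.05 416 0.4518 0.0366 0.093
0.06 391 0.4511 0.036 0.0931
0.07 313 0.4508 0.036 0.0916
0.08 313 0.4504 0.0311 0.0905
0.09 43 0.4509 0.0301 0.0903
0.12 204 0.4487 0.0314 0.0908
0.13 285 0.4484 0.0317 0.0906
0.14 293 0.4487 0.0331 0.0907
btn 116 [0.4031158  0.06011512 0.27778629] [373.12068966 387.23275862]
```

View pics/w1.png

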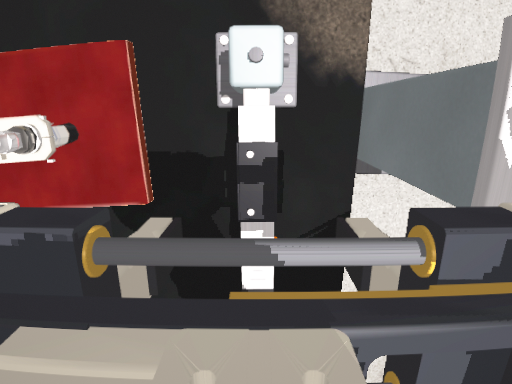

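```bash
python3 to.py 0.4498 0.1005 0.057 -88
```

```text
shift [-0.247 -0.006  0.578] spin -0.01 rows>= 3.8 now [0.4505 0.0385 0.2014] [ 1.7992e+02  6.0000e-02 -8.8290e+01] F [ 1.   0.1 -0.4] open 87.45 t 2.3167
```

```bash
python3 -m jog '[{"translation":[-0.247,-0.006,0.1],"spin":-0.01},{"translation":[-0.247,-0.006,0.2],"spin":-0.01},{"translation":[-0.247,-0.006,0.3],"spin":-0.01},{"translation":[-0.247,-0.006,0.4],"spin":-0.01},{"translation":[-0.247,-0.006,0.5],"spin":-0.01},{"translation":[-0.247,-0.006,0.578],"spin":-0.01},{"translation":[-0.247,-0.006,0.578],"spin":-0.01}]'
python3 to.py 0.4498 0.1005 0.057 -88
```

```text
clock: 2.9
tool_pos: [0.4481, 0.0972, 0.0537]
orientation: [179.6, -0.1, -88.2]
force: [-0.3, 0.2, 0.7]
opening: 0.0877
shift [-0.013 -0.007 -0.013] spin -0.007 rows>= 0.1 now [0.4481 0.0972 0.0537] [ 1.796e+02 -1.200e-01 -8.820e+01] F [-0.3  0.2  0.7] open 87.66 t 2.9
```

```bash
python3 -m jog '[{"translation":[-0.013,-0.007,-0.013]},{"translation":[-0.013,-0.007,-0.013]},{"translation":[-0.013,-0.007,-0.013]}]' 44
python3 to.py 0.4498 0.1005 0.057 -88
```

```text
shift [-0.013 -0.007 -0.013] spin -0.007 rows>= 0.1 now [0.4481 0.0972 0.0537] [ 1.796e+02 -1.200e-01 -8.820e+01] F [-0.3  0.2  0.7] open 87.66 t 2.9schema error: expected keys translation, spin
```

```bash
python3 -m jog '[{"translation":[-0.013,-0.007,-0.013],"spin":0},{"translation":[-0.013,-0.007,-0.013],"spin":0},{"translation":[-0.013,-0.007,-0.013],"spin":0},{"translation":[-0.013,-0.007,-0.013],"spin":0}]' 44
python3 to.py 0.4498 0.1005 0.057 -88
```

```text
clock: 3.23
tool_pos: [0.4507, 0.1007, 0.0582]
orientation: [179.7, -0.0, -88.2]
force: [-0.3, 0.2, 0.4]
opening: 0.0662
shift [0.001 0.004 0.005] spin -0.008 rows>= 0.0 now [0.4507 0.1007 0.0582] [ 1.7972e+02 -5.0000e-02 -8.8240e+01] F [-0.3  0.2  0.4] open 66.2 t 3.2333
```

```bash
python3 -m jog '[{"translation":[0.002,0.004,0.005],"spin":0},{"translation":[0.002,0.004,0.005],"spin":0},{"translation":[0.002,0.004,0.005],"spin":0},{"translation":[0.002,0.004,0.005],"spin":0},{"translation":[0.002,0.004,0.005],"spin":0},{"translation":[0.002,0.004,0.005],"spin":0}]' 44
python3 to.py 0.4498 0.1005 0.057 -88
python3 -m jog '[{"translation":[0,0,0],"spin":0},{"translation":[0,0,0],"spin":0},{"translation":[0,0,0],"spin":0}]' 36
python3 to.py 0.4498 0.1005 0.057 -88
```

```text
clock: 3.73
tool_pos: [0.4491, 0.1, 0.0568]
orientation: [179.7, -0.1, -88.2]
force: [-2.1, -0.3, 1.4]
opening: 0.0442
shift [-0.002 -0.003 -0.001] spin -0.008 rows>= 0.0 now [0.4491 0.1    0.0568] [ 1.7967e+02 -6.0000e-02 -8.8240e+01] F [-2.1 -0.3  1.4] open 44.19 t 3.7333
clock: 3.98
tool_pos: [0.4485, 0.0997, 0.0566]
orientation: [179.6, -0.1, -88.2]
force: [-5.2, 0.9, 0.8]
opening: 0.0367
shift [-0.003 -0.005 -0.002] spin -0.008 rows>= 0.0 now [0.4485 0.0997 0.0566] [ 1.796e+02 -1.000e-01 -8.825e+01] F [-5.2  0.9  0.8] open 36.67 t 3.9833
```

```bash
python3 -m jog '[{"translation":[0,0,0],"spin":0},{"translation":[0,0,0],"spin":0},{"translation":[0,0,0],"spin":0},{"translation":[0,0,0],"spin":0}]' 20
python3 to.py 0.4498 0.1005 0.057 -88
```

```text
clock: 4.32
tool_pos: [0.4498, 0.1, 0.0566]
orientation: [179.7, -0.1, -88.2]
force: [5.5, -2.4, -7.4]
opening: 0.0321
shift [-0.002 -0.    -0.001] spin -0.007 rows>= 0.0 now [0.4498 0.1    0.0566] [ 1.7973e+02 -7.0000e-02 -8.8210e+01] F [ 5.5 -2.4 -7.4] open 32.07 t 4.3167
```

```bash
python3 -m jog '[{"translation":[-0.004,0,0],"spin":0},{"translation":[-0.008,0,0],"spin":0},{"translation":[-0.012,0,0],"spin":0},{"translation":[-0.016,0,0],"spin":0}]' 20
python3 to.py 0.4498 0.1005 0.057 -88
```

```text
clock: 4.65
tool_pos: [0.4497, 0.1029, 0.0565]
orientation: [179.7, -0.2, -88.2]
force: [2.9, -10.9, -1.2]
opening: 0.0319
shift [ 0.009 -0.    -0.002] spin -0.007 rows>= 0.1 now [0.4497 0.1029 0.0565] [ 1.7969e+02 -1.7000e-01 -8.8200e+01] F [  2.9 -10.9  -1.2] open 31.93 t 4.65
```

```bash
python3 -m jog '[{"translation":[-0.006,0,0],"spin":0},{"translation":[-0.012,0,0],"spin":0},{"translation":[-0.018,0,0],"spin":0},{"translation":[-0.024,0,0],"spin":0},{"translation":[-0.030,0,0],"spin":0},{"translation":[-0.036,0,0],"spin":0}]' 20
python3 to.py 0.4498 0.1005 0.057 -88
```

```text
clock: 5.15
tool_pos: [0.4494, 0.111, 0.0566]
orientation: [179.7, -0.2, -88.2]
force: [0.2, -6.9, -0.7]
opening: 0.0319
shift [ 0.042 -0.    -0.002] spin -0.006 rows>= 0.3 now [0.4494 0.111  0.0566] [179.68  -0.25 -88.19] F [ 0.2 -6.9 -0.7] open 31.86 t 5.15
```

```bash
python3 -m jog '[{"translation":[-0.012,0,0],"spin":0},{"translation":[-0.025,0,0],"spin":0},{"translation":[-0.038,0,0],"spin":0},{"translation":[-0.051,0,0],"spin":0},{"translation":[-0.064,0,0],"spin":0},{"translation":[-0.077,0,0],"spin":0},{"translation":[-0.090,0,0],"spin":0},{"translation":[-0.103,0,0],"spin":0},{"translation":[-0.116,0,0],"spin":0},{"translation":[-0.129,0,0],"spin":0},{"translation":[-0.142,0,0],"spin":0},{"translation":[-0.150,0,0],"spin":0}]' 20
python3 to.py 0.4498 0.1005 0.057 -88
```

```text
clock: 6.15
tool_pos: [0.4481, 0.1476, 0.0565]
orientation: [179.6, -0.3, -88.2]
force: [-1.3, -6.8, 3.4]
opening: 0.0319
shift [ 0.189 -0.001 -0.001] spin -0.006 rows>= 1.1 now [0.4481 0.1476 0.0565] [179.65  -0.33 -88.18] F [-1.3 -6.8  3.4] open 31.88 t 6.15
```

```bash
cat > ok.py <<'E'
import sys; from h import *
o=ctrl.get_obs(); print('y',o['tool_pos'][1].round(4),'F',o['force'].round(1),'t',o['clock'])
sys.exit(abs(o['force'][1])>13)
E
python3 -m jog '[{"translation":[-0.010,0,0],"spin":0},{"translation":[-0.020,0,0],"spin":0},{"translation":[-0.030,0,0],"spin":0},{"translation":[-0.036,0,0],"spin":0}]' 20 >/dev/null; python3 ok.py &&
python3 -m jog '[{"translation":[-0.004,0,0],"spin":0},{"translation":[-0.008,0,0],"spin":0}]' 20 >/dev/null; python3 ok.py &&
python3 -m jog '[{"translation":[-0.004,0,0],"spin":0},{"translation":[-0.008,0,0],"spin":0}]' 20 >/dev/null; python3 ok.py &&
python3 -m jog '[{"translation":[-0.004,0,0],"spin":0},{"translation":[-0.008,0,0],"spin":0}]' 20 >/dev/null; python3 ok.py
```

```text
y 0.1559 F [-0.5 -7.1  2. ] t 6.4833
y 0.1559 F [-0.5 -7.1  2. ] t 6.4833
y 0.1559 F [-0.5 -7.1  2. ] t 6.4833
y 0.1559 F [-0.5 -7.1  2. ] t 6.4833False
False
False
False
```

```bash
sed -i 's/sys.exit(abs(.*$/sys.exit(int(abs(o["force"][1])>13))/' ok.py
python3 -m jog '[{"translation":[-0.004,0,0],"spin":0},{"translation":[-0.008,0,0],"spin":0}]' 20 >/dev/null; python3 ok.py &&
python3 -m jog '[{"translation":[-0.004,0,0],"spin":0},{"translation":[-0.008,0,0],"spin":0}]' 20 >/dev/null && python3 ok.py &&
python3 -m jog '[{"translation":[-0.004,0,0],"spin":0},{"translation":[-0.008,0,0],"spin":0}]' 20 >/dev/null && python3 ok.py &&
python3 -m jog '[{"translation":[-0.004,0,0],"spin":0},{"translation":[-0.008,0,0],"spin":0}]' 20 >/dev/null && python3 ok.py
```

```text
y 0.1571 F [ 0.7 -5.7 -0.1] t 6.65
y 0.1584 F [-0.  -6.2  1. ] t 6.8167
y 0.1597 F [-0.  -5.7  1.5] t 6.9833
y 0.1613 F [-4.8  0.7  0.6] t 7.15
```

```bash
python3 -m jog '[{"translation":[-0.004,0,0],"spin":0},{"translation":[-0.006,0,0],"spin":0}]' 20 >/dev/null; python3 ok.py
```

```text
y 0.1631 F [-4.  -0.5 -0.4] t 7.3167
```

```bash
python3 -m jog '[{"translation":[-0.003,0,0],"spin":0},{"translation":[-0.006,0,0],"spin":0}]' 20 >/dev/null; python3 ok.py && python3 -m jog '[{"translation":[-0.003,0,0],"spin":0},{"translation":[-0.006,0,0],"spin":0}]' 20 >/dev/null; python3 ok.py
```

```text
y 0.1647 F [-1.8 -3.7  0.6] t 7.4833
y 0.1658 F [-1.1 -4.4  0.6] t 7.65
```

```bash
python3 -m jog '[{"translation":[-0.003,0,0],"spin":0},{"translation":[-0.006,0,0],"spin":0}]' 20 >/dev/null; python3 ok.py && python3 -m jog '[{"translation":[-0.003,0,0],"spin":0},{"translation":[-0.006,0,0],"spin":0}]' 20 >/dev/null; python3 ok.py
```

```text
y 0.1671 F [-1.2 -5.2  1.9] t 7.8167
y 0.1675 F [  3.8 -13.1   1.6] t 7.9833
```

```bash
python3 -m jog '[{"translation":[0,0,0],"spin":0},{"translation":[0,0,0],"spin":0},{"translation":[0,0,0],"spin":0},{"translation":[0,0,0],"spin":0},{"translation":[0,0,0],"spin":0},{"translation":[0,0,0],"spin":0}]' 64
python3 -m jog '[{"translation":[0,0,-0.1],"spin":0},{"translation":[0,0,-0.2],"spin":0},{"translation":[0,0,-0.3],"spin":0},{"translation":[0,0,-0.4],"spin":0},{"translation":[0,0,-0.5],"spin":0},{"translation":[0,0,-0.55],"spin":0},{"translation":[0,0,-0.55],"spin":0}]' 64
python3 - <<'E'
from h import *
s=snap('scene','scene1'); P=cloud(s); k=s['color'].astype(int)
m=(k[...,0]>k[...,2]+60)&(abs(P[...,0]-.43)<.03)&(abs(P[...,1]-.1)<.03); print(m.sum(),np.median(P[m],0) if m.any() else'')
a=cv2.resize(s['color'][130:280,130:290],None,fx=3.5,fy=3.5,interpolation=cv2.INTER_CUBIC); cv2.imwrite('pics/crop2.png',a[:,:,::-1])
s=snap('top','top1'); P=cloud(s); k=s['color'].astype(int);z=P[...,2]
m=(k[...,2]>k[...,0]+40)&(z>.07)&(z<.09)&(abs(P[...,0]-.447)<.04)&(abs(P[...,1]-.24)<.05); q=P[m];print('rim',len(q),((q.min(0)+q.max(0))/2).round(4),np.ptp(q,0).round(4)) if m.any() else 0
E
python3 to.py 0.45 -0.14 0.18 -88
```

```text
clock: 8.48
tool_pos: [0.4474, 0.1678, 0.0566]
orientation: [179.6, -0.7, -88.1]
force: [-0.1, -0.1, -0.2]
opening: 0.0624
clock: 9.07
tool_pos: [0.4498, 0.1708, 0.1974]
orientation: [179.9, -0.5, -88.1]
force: [-0.3, 0.2, -0.5]
opening: 0.0641
24 [0.43008349 0.09922126 0.07625588]
shift [1.238 0.034 0.072] spin -0.003 rows>= 7.4 now [0.4483 0.1699 0.1943] [179.62  -0.67 -88.1 ] F [-0.4  0.2 -0.7] open 64.17 t 9.1667
```

View pics/crop2.png

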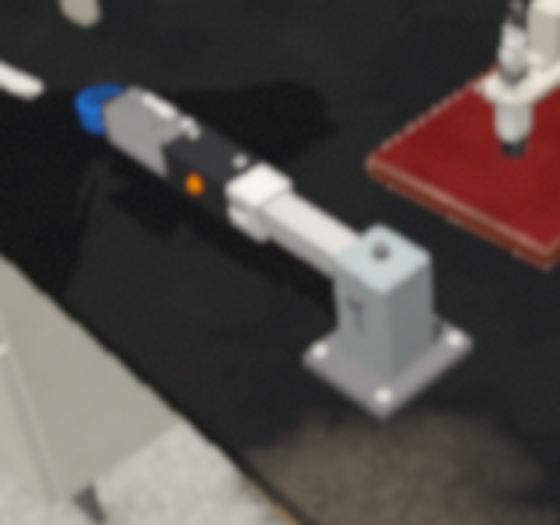

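The button (195,183 in the crop) stands out through the black collar's hole. Next, the vial.

```bash
python3 -m jog '[{"translation":[1,0.02,0],"spin":0},{"translation":[1,0.02,0],"spin":0},{"translation":[1,0.02,0],"spin":0},{"translation":[1,0.02,0],"spin":0},{"translation":[1,0.02,0],"spin":0},{"translation":[1,0.02,0],"spin":0},{"translation":[1,0.02,0],"spin":0},{"translation":[1,0.02,0],"spin":0}]' 60
python3 - <<'E'
from h import *
s=snap('top','top2'); P=cloud(s); k=s['color'].astype(int);z=P[...,2]
m=(k[...,2]>k[...,0]+40)&(z>.06)&(z<.09)&(abs(P[...,0]-.447)<.04)&(abs(P[...,1]-.24)<.05); q=P[m]
print('cup',len(q),((q.min(0)+q.max(0))/2).round(4),np.ptp(q,0).round(4),q[:,2].mean())
E
python3 to.py 0.458 -0.26 0.19 -88
```

```text
clock: 9.83
tool_pos: [0.4504, -0.0825, 0.1959]
orientation: [179.5, -0.7, -88.4]
force: [0.5, 0.3, -0.2]
opening: 0.0601
cup 72 [0.4495 0.243  0.0725] [0.0224 0.0349 0.025 ] 0.06921155460285032
shift [ 0.716 -0.008  0.033] spin -0.009 rows>= 4.3 now [ 0.4508 -0.0812  0.196 ] [179.49  -0.68 -88.28] F [-0.8  0.1 -1.1] open 59.74 t 9.8833
```

```bash
python3 -m jog '[{"translation":[0.716,-0.008,0.03],"spin":0},{"translation":[0.716,-0.008,0.03],"spin":0},{"translation":[0.716,-0.008,0.03],"spin":0},{"translation":[0.716,-0.008,0.03],"spin":0},{"translation":[0.716,-0.008,0.03],"spin":0},{"translation":[0.716,-0.008,0.03],"spin":0},{"translation":[0.716,-0.008,0.03],"spin":0}]' 60
python3 - <<'E'
from w import *
s,P=wsnap('w2'); k=s['color']; z=P[...,2]
for n,x,y in(('white',.458,-.339),('b',.558,-.348),('a',.631,-.281)):
    m=(abs(P[...,0]-x)<.025)&(abs(P[...,1]-y)<.025)&(z>.043)&(z<.06); q=P[m]
    if len(q): print(n,len(q),((q.min(0)+q.max(0))/2).round(4),np.ptp(q,0).round(4),k[m].mean(0).round(), cv2.minEnclosingCircle(q[:,:2].astype(np.float32)*1000))
E
python3 to.py 0.458 -0.339 0.021 -88
```

```text
clock: 10.47
tool_pos: [0.4582, -0.2594, 0.1896]
orientation: [179.4, -0.6, -88.3]
force: [0.6, -0.1, 0.9]
opening: 0.0603
white 251 [ 0.4602 -0.3377  0.0471] [0.0166 0.0161 0.0074] [252. 252. 251.] ((460.2098693847656, -337.13092041015625), 8.663043975830078)
b 285 [ 0.5603 -0.3472  0.0471] [0.0182 0.0169 0.0079] [100.  95.  93.] ((560.3310546875, -346.9083557128906), 9.133622169494629)
a 271 [ 0.6337 -0.2808  0.0471] [0.018  0.0173 0.0081] [96. 91. 89.] ((633.9065551757812, -280.3014221191406), 9.200506210327148)
shift [0.313 0.004 0.679] spin -0.008 rows>= 4.5 now [ 0.4582 -0.2589  0.1899] [179.42  -0.65 -88.23] F [-0.4  0.6 -0.2] open 59.78 t 10.5167
```

View pics/w2.png

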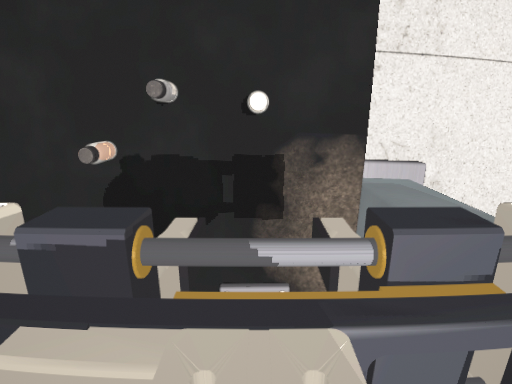

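The white cap is at (258,101) and both black caps are well to the left. I take the vial as (0.459, -0.338).

```bash
python3 -m jog '[{"translation":[0.15,0,0.1],"spin":0},{"translation":[0.309,0,0.2],"spin":0},{"translation":[0.309,0,0.3],"spin":0},{"translation":[0.309,0,0.38],"spin":0},{"translation":[0.309,0,0.40],"spin":0},{"translation":[0.309,0,0.40],"spin":0}]' 60
python3 to.py 0.459 -0.338 0.021 -88
```

```text
clock: 11.02
tool_pos: [0.4592, -0.3355, 0.0894]
orientation: [179.2, -0.6, -88.1]
force: [0.3, 0.2, 0.1]
opening: 0.06
shift [ 0.007 -0.003  0.274] spin -0.004 rows>= 1.6 now [ 0.4592 -0.3355  0.0894] [179.24  -0.58 -88.12] F [0.3 0.2 0.1] open 60.0 t 11.0167
```

```bash
python3 -m jog '[{"translation":[0.007,-0.003,0.06],"spin":0},{"translation":[0.007,-0.003,0.12],"spin":0},{"translation":[0.007,-0.003,0.18],"spin":0},{"translation":[0.007,-0.003,0.24],"spin":0},{"translation":[0.007,-0.003,0.27],"spin":0},{"translation":[0.007,-0.003,0.27],"spin":0},{"translation":[0.007,-0.003,0.27],"spin":0}]' 44
python3 to.py 0.459 -0.338 0.021 -88
python3 -m jog '[{"translation":[0,0,0],"spin":0},{"translation":[0,0,0],"spin":0},{"translation":[0,0,0],"spin":0},{"translation":[0,0,0],"spin":0},{"translation":[0,0,0],"spin":0},{"translation":[0,0,0],"spin":0},{"translation":[0,0,0],"spin":0}]' 10
python3 to.py 0.459 -0.338 0.021 -88
```

```text
clock: 11.6
tool_pos: [0.4601, -0.3376, 0.0231]
orientation: [179.3, -0.6, -88.0]
force: [0.0, -0.4, -0.6]
opening: 0.044
shift [0.001 0.004 0.009] spin -0.001 rows>= 0.1 now [ 0.4601 -0.3376  0.0231] [179.3   -0.62 -88.03] F [ 0.  -0.4 -0.6] open 44.05 t 11.6
clock: 12.18
tool_pos: [0.4604, -0.3378, 0.0237]
orientation: [179.3, -0.6, -88.0]
force: [-1.3, 1.4, 7.2]
opening: 0.022
shift [0.001 0.006 0.011] spin -0.001 rows>= 0.1 now [ 0.4604 -0.3378  0.0237] [179.34  -0.64 -88.03] F [-1.3  1.4  7.2] open 22.01 t 12.1833
```

```bash
python3 -m jog '[{"translation":[0,0,-0.06],"spin":0},{"translation":[0,0,-0.16],"spin":0},{"translation":[0,0,-0.3],"spin":0},{"translation":[0,0,-0.44],"spin":0},{"translation":[-0.1,0,-0.58],"spin":0},{"translation":[-0.23,0,-0.62],"spin":0},{"translation":[-0.38,0,-0.62],"spin":0},{"translation":[-0.53,0,-0.62],"spin":0},{"translation":[-0.68,0,-0.62],"spin":0},{"translation":[-0.84,0,-0.62],"spin":0},{"translation":[-0.96,0,-0.62],"spin":0},{"translation":[-1,0,-0.62],"spin":0}]' 10
python3 to.py 0.4452 0.16 0.175 -88
```

```text
clock: 13.18
tool_pos: [0.4531, -0.0833, 0.1759]
orientation: [179.4, -0.6, -87.9]
force: [-0.5, -0.6, 0.1]
opening: 0.0217
shift [-0.974 -0.004 -0.007] spin 0.003 rows>= 5.8 now [ 0.4531 -0.0833  0.1759] [179.37  -0.61 -87.91] F [-0.5 -0.6  0.1] open 21.73 t 13.1833
```

```bash
python3 - <<'E'
from h import *
for n,f in(('top','top3'),('scene','scene3')):
    s=snap(n,f); P=cloud(s); k=s['color'].astype(int);z=P[...,2]
    m=(k[...,2]>k[...,0]+40)&(z>.045)&(z<.09)&(abs(P[...,0]-.447)<.04)&(abs(P[...,1]-.24)<.05); q=P[m]
    print('cup',len(q),q.min(0).round(4),q.max(0).round(4))
    m2=np.zeros(z.shape,bool)
    # orange button, hold to 67.5 travel
    X=P[(z>.083)&(z<.1)&(P[...,1]>.1)&(P[...,1]<.26)&(abs(P[...,0]-.447)<.03)]
    for y in np.arange(.1,.24,.02):
        r=X[(X[:,1]>=y)&(X[:,1]<y+.02)]
        if len(r)>5: print(round(y,3),((r[:,0].min()+r[:,0].max())/2).round(4),np.ptp(r[:,0]).round(4),end='; ')
    print('tube end',X[:,1].max())
E
python3 -m jog '[{"translation":[-0.12,0,0],"spin":0},{"translation":[-0.28,0,0],"spin":0},{"translation":[-0.44,-0.004,0],"spin":0},{"translation":[-0.60,-0.004,0],"spin":0},{"translation":[-0.76,-0.004,0],"spin":0},{"translation":[-0.9,-0.004,0],"spin":0},{"translation":[-0.974,-0.004,0],"spin":0},{"translation":[-0.974,-0.004,0],"spin":0}]' 10
python3 to.py 0.4450 0.241 0.155 -88
```

```text
cup 63 [0.4437 0.2266 0.0562] [0.4607 0.2601 0.0809]
0.18 0.4598 0.0029; 0.2 0.4569 0.0084; tube end 0.21732754775538815
cup 87 [0.4241 0.2162 0.0557] [0.4615 0.2607 0.0893]
0.1 0.4478 0.0389; 0.12 0.4466 0.037; 0.14 0.4467 0.0331; 0.16 0.4458 0.0346; 0.18 0.4443 0.0328; 0.2 0.4438 0.0334; tube end 0.21819636154018604
clock: 13.95
tool_pos: [0.4461, 0.161, 0.173]
orientation: [179.4, -0.6, -87.7]
force: [0.3, -0.2, -0.6]
opening: 0.0216
shift [-0.321 -0.009  0.068] spin 0.009 rows>= 2.0 now [0.4461 0.161  0.173 ] [179.37  -0.63 -87.72] F [ 0.3 -0.2 -0.6] open 21.61 t 13.95
```

```bash
python3 -m jog '[{"translation":[-0.1,-0.004,0.02],"spin":0},{"translation":[-0.22,-0.007,0.04],"spin":0},{"translation":[-0.30,-0.007,0.06],"spin":0},{"translation":[-0.323,-0.007,0.07],"spin":0},{"translation":[-0.323,-0.007,0.07],"spin":0},{"translation":[-0.323,-0.007,0.07],"spin":0},{"translation":[-0.323,-0.007,0.07],"spin":0}]' 10
python3 to.py 0.4445 0.2415 0.11 -88
python3 - <<'E'
from h import *
s=snap('scene','scene4'); a=cv2.resize(s['color'][100:220,110:260],None,fx=4,fy=4,interpolation=cv2.INTER_CUBIC); cv2.imwrite('pics/crop4.png',a[:,:,::-1])
E
```

```text
clock: 14.53
tool_pos: [0.4446, 0.2402, 0.1546]
orientation: [179.4, -0.7, -87.8]
force: [-0.3, 0.0, 0.5]
opening: 0.0219
shift [-0.007 -0.002  0.179] spin 0.007 rows>= 1.1 now [0.4446 0.2402 0.1546] [179.35  -0.65 -87.79] F [-0.3  0.   0.5] open 21.89 t 14.5333
```

View pics/crop4.png

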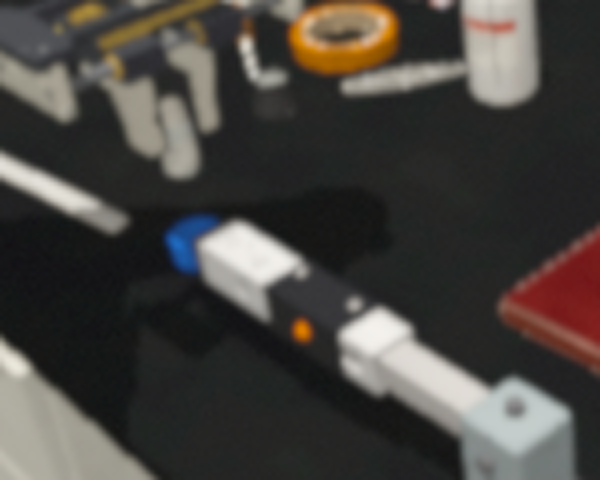

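Run:
```python
from h import *
s=dict(np.load('scene4.npz')); P=cloud(s); k=s['color'].astype(int); z=P[...,2]
pr=lambda X: cv2.projectPoints(np.array(X,float).reshape(-1,3),cv2.Rodrigues(s['R'])[0],s['t'],s['K'],s['distortion'])[0].reshape(-1,2)
th=np.linspace(0,2*np.pi,60)
def ext(c,r,z0,z1): 
    p=pr([[c[0]+r*np.cos(t),c[1]+r*np.sin(t),h] for t in th for h in(z0,z1)]); return p.min(0).round(1),p.max(0).round(1)
print('pred cup',ext((.4445,.2415),.0185,.055,.077),'pred vial',ext((.4446,.2402),.011,.131,.150))
b=(k[...,2]>k[...,0]+40); b[:, :140]=0;b[:,175:]=0;b[:140]=0;b[185:]=0
v,u=np.nonzero(b); print('cup px',u.min(),u.max(),v.min(),v.max())
m=(z>.12)&(z<.15)&(abs(P[...,0]-.445)<.03)&(abs(P[...,1]-.24)<.03); v,u=np.nonzero(m); print('vial px',u.min(),u.max(),v.min(),v.max())
for r in range(124,146,2):
    q=np.nonzero(m[r])[0]
    if len(q): print(r,q.min(),q.max(),end='; ')
print(k[136,140:175].mean(1).round())
```

```text
pred cup (array([152.2, 153.8]), array([167.2, 167.9])) pred vial (array([149.7, 133. ]), array([159.5, 143.5]))
cup px 151 164 154 168
vial px 150 159 136 144
136 158 158; 138 150 158; 140 151 159; 142 151 159; 144 154 154; [ 38.  49.  75. 105. 127. 140. 145. 148. 149. 145. 135. 123. 135. 151.
 159. 162. 160. 151. 127.  86.  48.  36.  33.  34.  33.  34.  33.  34.
  34.  34.  34.  33.  34.  36.  34.]
```

```bash
python3 -m jog '[{"translation":[-0.005,0,0.05],"spin":0},{"translation":[-0.005,0,0.10],"spin":0},{"translation":[-0.005,0,0.15],"spin":0},{"translation":[-0.005,0,0.20],"spin":0},{"translation":[-0.005,0,0.23],"spin":0},{"translation":[-0.005,0,0.24],"spin":0},{"translation":[-0.005,0,0.24],"spin":0}]' 10
python3 to.py 0.4445 0.2415 0.087 -88
```

```text
clock: 15.17
tool_pos: [0.4455, 0.2416, 0.0967]
orientation: [179.5, -0.5, -87.8]
force: [-1.2, 0.8, 9.2]
opening: 0.0217
shift [-0.     0.004  0.039] spin 0.008 rows>= 0.2 now [0.4455 0.2416 0.0967] [179.55  -0.51 -87.77] F [-1.2  0.8  9.2] open 21.68 t 15.1667
```

```bash
python3 -m jog '[{"translation":[0,0,-0.01],"spin":0},{"translation":[0,0,-0.01],"spin":0},{"translation":[0,0,-0.01],"spin":0}]' 10
python3 - <<'E'
from h import *
s=snap('scene','scene5'); a=cv2.resize(s['color'][115:195,115:205],None,fx=7,fy=7,interpolation=cv2.INTER_CUBIC); cv2.imwrite('pics/crop5.png',a[:,:,::-1])
E
```

```text
clock: 15.42
tool_pos: [0.4457, 0.2411, 0.0996]
orientation: [179.6, -0.5, -87.8]
force: [0.1, -0.7, 0.3]
opening: 0.0219
```

View pics/crop5.png

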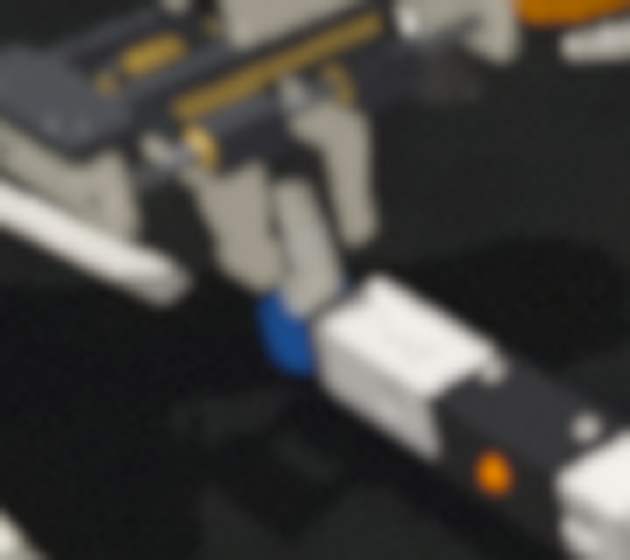

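```bash
python3 -m jog '[{"translation":[0,0,-0.05],"spin":0},{"translation":[0,0,-0.1],"spin":0},{"translation":[0,0,-0.14],"spin":0},{"translation":[0,0,-0.14],"spin":0},{"translation":[0,0,-0.14],"spin":0}]' 10
cat > v.py <<'E'
from h import *
o=ctrl.get_obs(); T=o['tool_pos']; print(T.round(4))
s=snap('scene','scene6'); P=cloud(s)
a=cv2.resize(s['color'][105:185,115:205],None,fx=7,fy=7,interpolation=cv2.INTER_CUBIC); cv2.imwrite('pics/crop6.png',a[:,:,::-1])
Z=P[...,2]
m0=(abs(P[...,0]-T[0])<.02)&(abs(P[...,1]-T[1])<.035)
# lateral (camera x direction, horizontal) position of the vial per height, and visible-surface depth direction
lat=s['R'][0,:2]/np.linalg.norm(s['R'][0,:2]); dep=np.array([-lat[1],lat[0]])
for z in np.arange(-.03,.03,.005):
    m=m0&(abs(Z-T[2]-z)<.0025); X=P[m][:,:2]-T[:2]
    if len(X)>2: print('dz',round(z,3),len(X),'lat',(X@lat).min().round(4),(X@lat).max().round(4),'dep',(X@dep).min().round(4),(X@dep).max().round(4),'mean',X.mean(0).round(4))
print(lat,dep)
k=s['color'].astype(int); b=(k[...,2]>k[...,0]+40)&(Z>.05)&(Z<.085)&(abs(P[...,0]-.445)<.04)&(abs(P[...,1]-.24)<.04); X=P[b]
l=X[:,:2]@lat;d=X[:,:2]@dep; print('cup lat',l.min(),l.max(),'dep',d.min(),d.max(),'TCP',T[:2]@lat,T[:2]@dep)
E
python3 v.py
```

```text
clock: 15.88
tool_pos: [0.4459, 0.2415, 0.1345]
orientation: [179.6, -0.5, -87.8]
force: [-1.1, 0.2, -0.2]
opening: 0.0216
[0.4459 0.2415 0.1345]
dz -0.02 6 lat -0.0072 0.0079 dep -0.0144 -0.0089 mean [-0.008 -0.009]
dz -0.015 14 lat -0.0067 0.0113 dep -0.0166 -0.0024 mean [-0.0052 -0.011 ]
dz -0.01 14 lat -0.0092 0.0127 dep -0.0171 -0.0033 mean [-0.0066 -0.0096]
dz -0.005 12 lat -0.0078 0.0109 dep -0.0153 -0.0065 mean [-0.005  -0.0112]
dz 0.0 17 lat -0.007 0.0159 dep -0.0198 0.005 mean [-0.0011 -0.0103]
dz 0.005 24 lat -0.0058 0.0213 dep -0.0214 0.0045 mean [-0.0012 -0.0105]
dz 0.01 23 lat -0.0047 0.0216 dep -0.0234 0.0064 mean [ 0.0003 -0.0111]
dz 0.015 25 lat -0.003 0.0202 dep -0.0221 0.0081 mean [ 0.0031 -0.0084]
dz 0.02 29 lat -0.0067 0.0215 dep -0.0225 0.0075 mean [ 0.0009 -0.0081]
dz 0.025 33 lat -0.003 0.0219 dep -0.0181 0.0136 mean [ 0.0034 -0.0046]
[ 0.70589191 -0.70831957] [0.70831957 0.70589191]
cup lat 0.12332840218375005 0.15162956990029222 dep 0.45643199645427457 0.5037300003543689 TCP 0.14365772383304726 0.4863053970130702
```

View pics/crop6.png

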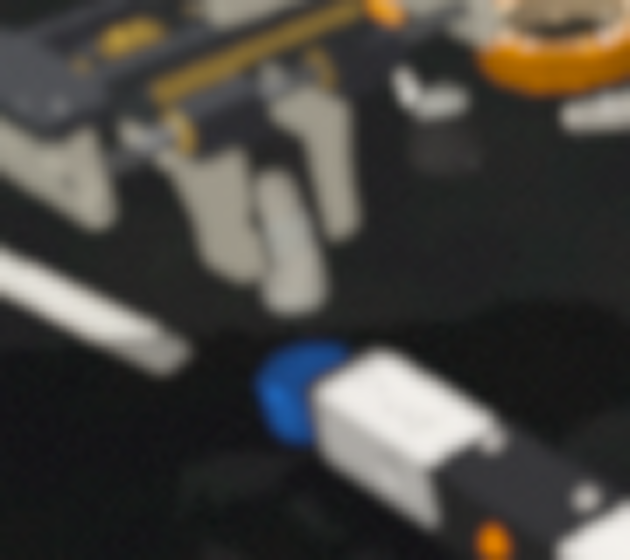

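```bash
python3 -m jog '[{"translation":[-0.08,0,-0.05],"spin":0},{"translation":[-0.2,0,-0.1],"spin":0},{"translation":[-0.32,0,-0.16],"spin":0},{"translation":[-0.36,0,-0.2],"spin":0},{"translation":[-0.36,0,-0.2],"spin":0},{"translation":[-0.36,0,-0.2],"spin":0},{"translation":[-0.36,0,-0.2],"spin":0}]' 10
python3 - <<'E'
from w import *
from scipy.optimize import least_squares
s,P=wsnap('w3'); k=s['color'].astype(int); z=P[...,2]
m=(k[...,2]>k[...,0]+40)&(abs(P[...,0]-.445)<.05)&(abs(P[...,1]-.24)<.05)
q=P[m]; print(len(q),q.min(0).round(4),q.max(0).round(4))
r=q[(z[m]>.073)&(z[m]<.082)]; print('rim',len(r),((r.min(0)+r.max(0))/2).round(4),np.ptp(r,0).round(4),r.mean(0).round(4),cv2.minEnclosingCircle(r[:,:2].astype(np.float32)*1e3))
X=P[(z>.086)&(z<.096)&(P[...,1]>.08)&(P[...,1]<.225)&(abs(P[...,0]-.447)<.03)]
for y in np.arange(.1,.22,.02):
    t=X[(X[:,1]>=y)&(X[:,1]<y+.02)]
    if len(t)>5: print(round(y+.01,3),((t[:,0].min()+t[:,0].max())/2).round(4),np.ptp(t[:,0]).round(4),end='; ')
print('end',X[:,1].max())
E
```

```text
clock: 16.52
tool_pos: [0.4418, 0.3305, 0.1818]
orientation: [179.4, -0.6, -87.8]
force: [-0.0, -0.1, -1.5]
opening: 0.0218
1503 [ 0.4217  0.2233 -0.0028] [0.4683 0.2654 0.34  ]
rim 581 [0.445  0.2442 0.076 ] [0.0367 0.0353 0.0059] [0.4448 0.2438 0.0761] ((444.8067626953125, 244.31661987304688), 18.52189826965332)
0.17 0.4464 0.0305; 0.19 0.4462 0.0322; 0.21 0.4461 0.0338; end 0.22190190530358733
```

View pics/w3.png

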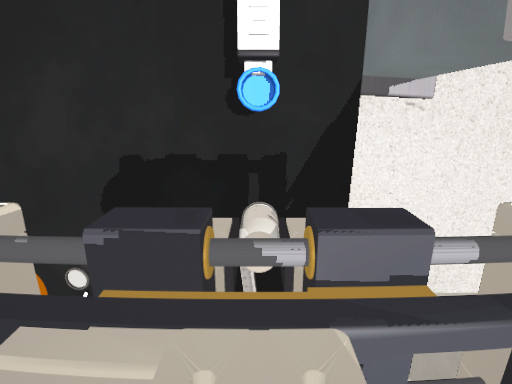

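Run:
```python
from h import *
s=dict(np.load('w3.npz')); T=s['tool_from_camera']; H,W=s['range_z'].shape
uv=np.stack(np.meshgrid(np.arange(W),np.arange(H)),-1).reshape(-1,1,2).astype(float)
n=cv2.undistortPoints(uv,s['K'],s['distortion']).reshape(H,W,2); z=s['range_z'][...,None]
P=np.concatenate([n*z,z],-1)@T[:3,:3].T+T[:3,3]
m=(abs(P[...,1])<.0105)&(abs(P[...,0])<.04)&(P[...,2]>-.035)&(P[...,2]<.035)
X=P[m]
for d in np.arange(-.03,.03,.004):
    q=X[abs(X[:,2]-d)<.002]; c=q[abs(q[:,1])<.004]
    if len(q)>3: print('toolz',round(d,3),len(q),'front x',np.percentile(q[:,0],95).round(4),'mid front',np.median(c[:,0]).round(4) if len(c) else '', 'y',q[:,1].min().round(4),q[:,1].max().round(4))
```

```text
toolz -0.03 15 front x -0.0058 mid front -0.0072 y -0.0047 0.0055
toolz -0.026 108 front x -0.0063 mid front -0.0079 y -0.0067 0.0065
toolz -0.022 58 front x 0.0081 mid front 0.0075 y -0.0058 0.0051
toolz -0.018 99 front x 0.0084 mid front 0.0078 y -0.0069 0.0078
toolz -0.014 296 front x 0.0104 mid front 0.0093 y -0.0103 0.0102
toolz -0.01 117 front x 0.011 mid front 0.0106 y -0.0104 0.0103
toolz -0.006 128 front x 0.0113 mid front 0.0109 y -0.0101 0.0104
toolz -0.002 108 front x 0.0116 mid front 0.0113 y -0.0104 0.0103
toolz 0.002 94 front x 0.0119 mid front 0.0116 y -0.0102 0.0105
toolz 0.006 83 front x 0.0122 mid front 0.0118 y -0.0104 0.0101
toolz 0.01 85 front x 0.0124 mid front 0.012 y -0.0105 0.0102
toolz 0.014 69 front x 0.0124 mid front 0.0121 y -0.0102 0.0105
toolz 0.018 65 front x 0.0125 mid front 0.0123 y -0.0103 0.0101
```

```bash
python3 to.py 0.4448 0.2455 0.125 -88; 
python3 -m jog '[{"translation":[0.1,0,0],"spin":0},{"translation":[0.22,-0.012,0],"spin":0},{"translation":[0.32,-0.02,0.06],"spin":0},{"translation":[0.34,-0.02,0.12],"spin":0},{"translation":[0.34,-0.02,0.18],"spin":0},{"translation":[0.34,-0.02,0.22],"spin":0},{"translation":[0.34,-0.02,0.22],"spin":0},{"translation":[0.34,-0.02,0.22],"spin":0}]' 10
python3 to.py 0.4448 0.2455 0.094 -88
```

```text
shift [ 0.337 -0.001  0.231] spin 0.005 rows>= 2.5 now [0.4419 0.3303 0.1819] [179.44  -0.59 -87.86] F [-0.2 -0.4 -0.2] open 21.97 t 16.5667
clock: 17.23
tool_pos: [0.4494, 0.2444, 0.1273]
orientation: [179.4, -0.7, -87.9]
force: [1.1, 1.3, 0.2]
opening: 0.0217
shift [-0.006  0.017  0.133] spin 0.004 rows>= 0.8 now [0.4494 0.2444 0.1273] [179.38  -0.66 -87.87] F [1.1 1.3 0.2] open 21.66 t 17.2333
```

```bash
python3 -m jog '[{"translation":[-0.006,0.018,0.0],"spin":0},{"translation":[-0.006,0.018,0.0],"spin":0},{"translation":[-0.006,0.018,0.04],"spin":0},{"translation":[-0.006,0.018,0.08],"spin":0},{"translation":[-0.006,0.018,0.11],"spin":0},{"translation":[-0.006,0.018,0.133],"spin":0},{"translation":[-0.006,0.018,0.133],"spin":0}]' 10
python3 to.py 0.4448 0.2455 0.087 -88
```

```text
clock: 17.82
tool_pos: [0.4437, 0.2446, 0.0923]
orientation: [179.3, -0.8, -87.9]
force: [-0.8, -1.5, 0.4]
opening: 0.0214
shift [-0.004 -0.005  0.021] spin 0.004 rows>= 0.1 now [0.4437 0.2446 0.0923] [179.26  -0.78 -87.88] F [-0.8 -1.5  0.4] open 21.38 t 17.8167
```

Past the earlier blocking height with no force; it is inside the rim. Lowering on.

```bash
python3 -m jog '[{"translation":[-0.004,-0.004,0.007],"spin":0},{"translation":[-0.004,-0.004,0.014],"spin":0},{"translation":[-0.004,-0.004,0.021],"spin":0},{"translation":[-0.004,-0.004,0.025],"spin":0},{"translation":[-0.004,-0.004,0.025],"spin":0}]' 10
python3 to.py 0.4448 0.2450 0.0855 -88
```

```text
clock: 18.23
tool_pos: [0.4446, 0.2455, 0.0859]
orientation: [179.3, -0.8, -87.9]
force: [0.1, 0.4, -0.2]
opening: 0.0219
shift [ 0.002 -0.001  0.002] spin 0.004 rows>= 0.0 now [0.4446 0.2455 0.0859] [179.26  -0.78 -87.88] F [ 0.1  0.4 -0.2] open 21.9 t 18.2333
```

```bash
python3 -m jog '[{"translation":[0,0,0.004],"spin":0},{"translation":[0,0,0.006],"spin":0},{"translation":[0,0,0.008],"spin":0}]' 10
python3 to.py 0.4448 0.2450 0.0855 -88
```

```text
clock: 18.48
tool_pos: [0.4446, 0.2455, 0.084]
orientation: [179.3, -0.8, -87.9]
force: [-0.4, -1.2, -0.1]
opening: 0.022
shift [ 0.002 -0.001 -0.006] spin 0.004 rows>= 0.0 now [0.4446 0.2455 0.084 ] [179.27  -0.77 -87.88] F [-0.4 -1.2 -0.1] open 21.99 t 18.4833
```

```bash
python3 -m jog '[{"translation":[0,0,0.004],"spin":0},{"translation":[0,0,0.007],"spin":0},{"translation":[0,0,0.010],"spin":0}]' 10
python3 to.py 0.4448 0.2450 0.0855 -88
```

```text
clock: 18.73
tool_pos: [0.4449, 0.2455, 0.0824]
orientation: [179.3, -0.8, -87.8]
force: [-5.3, -2.8, 16.9]
opening: 0.0218
shift [ 0.002  0.    -0.012] spin 0.005 rows>= 0.1 now [0.4449 0.2455 0.0824] [179.31  -0.78 -87.85] F [-5.3 -2.8 16.9] open 21.76 t 18.7333
```

```bash
python3 -m jog '[{"translation":[0,0,-0.003],"spin":0},{"translation":[0,0,-0.003],"spin":0},{"translation":[0,0,-0.003],"spin":0},{"translation":[0,0,-0.003],"spin":0}]' 26
python3 -m jog '[{"translation":[0,0,0],"spin":0},{"translation":[0,0,0],"spin":0},{"translation":[0,0,0],"spin":0},{"translation":[0,0,0],"spin":0},{"translation":[0,0,0],"spin":0},{"translation":[0,0,0],"spin":0}]' 60
python3 -m jog '[{"translation":[0,0,-0.05],"spin":0},{"translation":[0,0,-0.12],"spin":0},{"translation":[0,0,-0.2],"spin":0},{"translation":[0,0,-0.3],"spin":0},{"translation":[-0.1,0,-0.38],"spin":0},{"translation":[-0.22,0,-0.4],"spin":0},{"translation":[-0.34,0,-0.4],"spin":0},{"translation":[-0.34,0,-0.4],"spin":0},{"translation":[-0.34,0,-0.4],"spin":0}]' 60
python3 - <<'E'
from w import *
s,P=wsnap('w4'); k=s['color'].astype(int); z=P[...,2]
b=(k[...,2]>k[...,0]+40)&(z>.073)&(z<.082)&(abs(P[...,0]-.445)<.03)&(abs(P[...,1]-.244)<.03); print('rim',b.sum(),cv2.minEnclosingCircle(P[b][:,:2].astype(np.float32)*1e3))
m=(z>.09)&(z<.13)&(np.hypot(P[...,0]-.4448,P[...,1]-.2443)<.025)&(k.min(2)>150); q=P[m]; t=q[q[:,2]>.105]; print('cap',len(t),np.median(t[:,2]),cv2.minEnclosingCircle(t[:,:2].astype(np.float32)*1e3))
g=np.hstack([s['color'],]); s2=snap('scene','scene7'); a=cv2.resize(s2['color'][100:196,110:238],(512,384),interpolation=cv2.INTER_CUBIC)
cv2.imwrite('pics/fin.png',cv2.resize(np.hstack([g,a]),(800,300))[:,:,::-1])
E
python3 to.py 0.4448 0.33 0.18 -88
```

```text
clock: 19.07
tool_pos: [0.4448, 0.2455, 0.083]
orientation: [179.3, -0.8, -87.9]
force: [0.0, 0.7, -0.9]
opening: 0.0263
clock: 19.57
tool_pos: [0.4448, 0.2455, 0.083]
orientation: [179.3, -0.8, -87.9]
force: [-0.3, 0.5, 0.3]
opening: 0.0578
clock: 20.32
tool_pos: [0.4425, 0.333, 0.1815]
orientation: [179.3, -0.8, -87.8]
force: [-0.2, -0.3, -0.5]
opening: 0.0604
rim 577 ((444.89019775390625, 244.14170837402344), 18.601192474365234)
cap 480 0.10976480130251506 ((444.5045166015625, 243.9539337158203), 8.912335395812988)
shift [ 0.006 -0.009  0.006] spin 0.005 rows>= 0.1 now [0.4424 0.3314 0.1814] [179.25  -0.82 -87.84] F [ 0.3 -0.6  0. ] open 59.82 t 20.4167
```

View pics/fin.png

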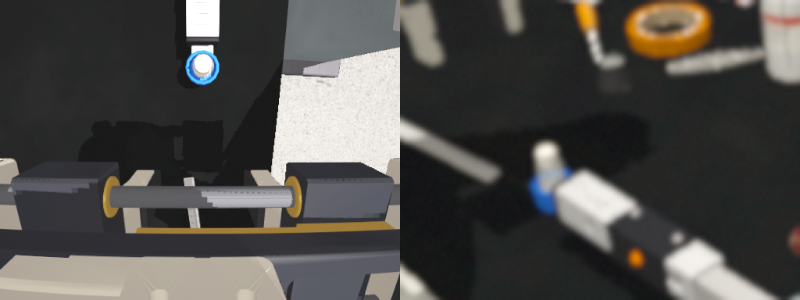

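The vial stands in the cup, at (202,65) in the left half and (546,165) in the right. Its cap is centred within 1 mm of the rim at a height of 0.110 (expected 0.111). The button is still out at (635,258), and the robot is clear.

```bash
python3 -c "
from plant import ctrl
print(ctrl.close_job())"
```

```text
the job is handed in; nothing more can be done
None
```

The job is done and handed in at about 20 s of the 64 s allowed; the hand-in gave no verdict.

- **Tube:** I squeezed the button flush (opening 32.1 mm) and slid the tube out in small, force-checked steps. It stopped at 67.5 mm of travel with 13 N at the wrist, and I released it there. That agrees with the hole position of about 67 mm seen in the images.
- **Button:** The last scene picture shows it standing out through the collar's hole.
- **Vial:** My first try at lowering it met the cup rim at about 9 N, because my cup estimate was about 3 mm off in y. I lifted it, measured the cup again with the wrist camera and lowered it to the floor (17 N on contact).
- **Last check of the vial:** The cap is within 1 mm of the rim's centre and at a height of 0.110 m (expected 0.111 m), so it looks upright.
- **Robot and black-capped vials:** The gripper is open and clear of everything. Nothing of the robot came near the black-capped vials, and they were where they started just before I picked up the white-capped one. I did not measure them again at the end.
- **Disagreement:** The scene camera read about 2 mm off the wrist camera, so I used the wrist camera's values for the placing.

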